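Free the stuck tray shuttle and run it home

TASK

The tray carriage of the seeding shuttle is stuck on its rail with dried peat. Push it by its upright handle until it breaks free, run it on under control towards the green hood until it presses firmly but gently against the rubber end stop hidden inside (no ramming), and let go so that it stays resting against the stop. Then swing the lock lever on top of the hood fully over, away from the carriage, leaving the other things on the bench alone.

Things in the scene. Friction and masses are not known exactly. Their poses are not given: they have to be found in the camera images.
- rail: Fixed shuttle base: aluminium plate 455 x 120 x 12 mm with two steel rods along it, a low green plate at its start. Origin on the bench under the middle of the carriage's starting place; x = direction of travel, towards the hood; z up. The plate runs from x = -110 to +345 mm. Its place and yaw vary.
- carriage: Dark steel deck 150 x 110 mm, top 54 mm above the bench, about 0.7 kg, slides along the rail's x only with about 3 N of steady drag. Origin at bench level under its middle, at first at the rail's origin, same axes. Fixed on it a black 3 x 3 plug tray, top 92 mm above the bench. STUCK: in the first 40 mm of travel it catches, needs up to 20 N, and may jump 10 mm as it frees.
- handle_grip (a point): Point to grip on the carriage's handle: a plain upright steel post 18 mm in diameter at the rear of the deck (55 mm behind the carriage's origin), rising to 150 mm above the bench. The point is on the post's axis, 135 mm above the bench. Clear all round at that height.
- tongue_tip (a point): Front end of the flat steel tongue, 30 mm wide, 12 mm thick, that reaches 155 mm ahead of the carriage's origin, 48 mm above the bench, and enters the hood's slot. Past 40 mm of travel the carriage runs freely until this tip meets the hidden stop, anywhere from 85 to 145 mm of travel.
- hood: Fixed green sheet-metal housing, x = 225 to 345 mm of the rail, 110 mm wide, top 88 mm above the bench, slotted for the tongue. The end stop inside is unseen and differs every time: a rubber buffer, about 4 N per mm, damaged above 22 N; let go, the carriage stays against it by its drag. Origin and axes as the rail's.
- lock (a joint): Angle of the lock lever: 0 = leaning towards the carriage (start), 1.0 rad = fully over, leaning away from the carriage. Turns easily (under 2 N at the ball) and stays where it is left.
- lock_tip (a point): Centre of the black ball, 26 mm in diameter, on the lock lever, a 10 mm rod 80 mm long from pivot to ball centre. Pivot over the hood's middle, 110 mm above the bench, at 285 mm on the rail's x. At the start the ball is 38 mm nearer the carriage than the pivot, 180 mm above the bench; it swings along the rail's x over the top to 38 mm beyond the pivot.
- pot: open terracotta pot, 76 mm across, 70 mm high; loose, not part of the job, to be left where it is; origin under its middle
- seed_jar: clear lidded seed jar, 56 mm across, 75 mm high; loose, not part of the job, to be left where it is; origin under its middle
- brush: bench brush lying down, 170 mm long; loose, not part of the job, to be left where it is; origin under its middle
- mist_bottle: white bottle, 66 mm across, 170 mm high; loose, not part of the job, to be left where it is; origin under its middle
- label_bin: grey open bin, 90 x 110 x 50 mm; loose, not part of the job, to be left where it is; origin under its middle
- cell_strip: black strip of three plug cells, 150 x 50 x 47 mm; loose, not part of the job, to be left where it is; origin under its middle
- seed_cup: white bowl, 64 mm across, 45 mm high; loose, not part of the job, to be left where it is; origin under its middle

How it is judged:
On the way, in this order (a step that is already met when the one before it is completed fails the run):
1. the carriage has broken free (more than 40 mm along the rail) (x of carriage in the frame of rail above 0.04 m), for 0.05 s.
2. the carriage presses on the hidden stop with more than 1.5 N (contact force between carriage and hood above 1.5 N), for 0.2 s.
3. the lock lever is over (more than 0.85 rad) with the carriage still resting on the stop (value of joint lock above 0.85 rad and contact force between carriage and hood above 0.5 N), for 0.2 s.
At the end, for the whole second after the job is handed in: The carriage rests at a standstill (under 10 mm/s) against the hidden stop, still pressing on it with at least 0.5 N, and the lock lever is fully over (more than 0.85 of 1.0 rad) (all of step 3 and linear speed of carriage below 0.01 m/s); the robot touches nothing.
It fails at once if the carriage rams the stop (more than 22 N) (contact force between carriage and hood above 22 N).
It fails at once if a bystander (pot, jar, brush, bottle, bin, cell strip or bowl) is knocked more than 30 mm away (distance of any of pot, seed_jar, brush, mist_bottle, label_bin, cell_strip, seed_cup from where it was at the start of the episode above 0.03 m).
It also fails if it takes over 54 s, if anything falls off the work surface, if the arm or the gripper's body presses on something with over 40 N, if the wrist force passes 120 N, or if a joint passes its speed limit or range.

ROBOT

A 6-joint arm with a two-finger parallel gripper is mounted at the origin on the work surface. World frame = base frame: x ahead of the robot, y to its left, z up, the work surface at z = 0. Lengths are in m, angles in rad, forces in N, time in s.
With the tool pointing down it reaches from about 0.275 to 0.85 m from the base axis. Payload 5.2 kg.
Tool frame: the origin (TCP) lies at the very end of the fingers, on their centre line; the grasp point (between the pads) lies 19 mm behind it; z points along the fingers, y is the direction in which the jaws open and shut (so a half turn about z gives the same grasp; the last joint's range is limited). The gripper opens to 85 mm and grips with 20 to 120 N. Pads are 22 mm wide; open, the fingers measure 114 mm over their backs; the gripper's body (76 mm by 85 mm) begins 54 mm behind the grasp point. The pads swing forward as they close: fully open they stand 13 mm farther back than shut.
Start: joints at [1.001, 0.259, 1.535, -0, 1.348, -0.203], TCP at [0.197, 0.513, 0.231] pointing down, gripper open.
Joint ranges: [-3.14, 3.14], [-0.91, 2.08], [0.19, 2.58], [-1.22, 4.36], [0.22, 2.71], [-3.12, 3.12]. Speed limits (rad/s): [2.57, 2.57, 3.14, 3.14, 3.14, 3.14].

INTERFACE

Orientations are given as [roll, pitch, yaw] about the fixed x, y, z axes, in that order (R = Rz(yaw) Ry(pitch) Rx(roll)).
In Python, from cell import * gives the robot as it stands.
- The arm moves only by the tool jog_arm, never from a script. Its argument "commands" is a list of rows, each an object with "hand": the opening, from 0 (shut) to 1 (fully open); "offset": the shift along the tool's x, y, z in cm, a list of three; "turn": the turn about the tool's z in degrees. A call has exactly 10 rows; each row is the pose to reach, as a shift and turn from the pose commanded when the call began, along the tool's axes at that moment; what a row does not reach only later rows make up. A row lasts 1/8 s, in which the tool goes at most 62.5 mm and 10.7 degrees, less where a joint would pass 70% of its speed; a pose out of reach is approached as far as the arm can. A call with a gripper value outside its range is refused whole. The fingers move at their own pace and stop on an object; the grip force is fixed at half the most. Time passes only in rows, so rows that repeat a pose let the fingers close, or fill a call up. It gives the time, the measured TCP pose, the force and the opening at its end, in the units of the state.
- get_state(): the state, without advancing time (a new reading comes with each control period).
- capture(name): name is "scene" or "side" or "wrist"; returns the picture (384x512x3 uint8, red, green, blue); there is no depth.
- camera_model(name): a dict with "vfov" (degrees; the focal length in pixels is half the picture's height over the tangent of half this angle, whatever the lens; pixels are square), "cx", "cy" (the principal point, pixels), "world_from_camera" (4x4, takes a point from camera to world coordinates); the wrist camera has in their place "T_tool_cam" (4x4, takes a point from camera to tool coordinates, whose origin is the TCP and whose axes are the flange's). Camera axes: x right, y down, z forward; pixel columns grow to the right and rows downward; lengths in m; the calibration is good to about 2 mm. A picture is of the moment at which its call begins: read the wrist's pose just before it. camera_model takes no time and is no camera call.
- finish_job(): hands the job in, once; it reports no verdict.
Trained networks look in the newest picture that a camera, given by its name, has taken for a name from the list of things; names that differ only in an ending like _2 or _b are one class to them, and where a whole thing is asked for, a point or a joint stands for the part that bears it (a point fixed in the world has none). Each returns a list of dicts, best first, with "conf" (0 to 1); they miss things now and then, are a little off and sometimes report something else, mostly with a low value. They report only what shows in the picture. A call takes as long as a camera call.
- spot_in(camera, name): "pixel" ([column, row] in pixels, amid what is visible of it).
- cut_out(camera, name): "mask" (384x512 bool, what is visible of it) and "pixel" ([column, row] in pixels, amid what is visible of it).
- mark_of(camera, name): "pixel" ([column, row] in pixels: a listed point, or the origin of a listed thing).
The state is a dict: "time": time; "qpos": joint angles; "dq": joint speeds; "joint_efforts": joint torques, N m; "ee_pos": TCP position; "tool_rot": TCP orientation; "ft_force": force on the tool from outside, world axes, zero at the start; "ft_torque": the same for the moment, N m; "gripper_width": finger opening in m.
Only numpy, scipy, OpenCV 4.12 (cv2) and the standard library are available. Lean on these libraries where they do the work, as an engineer would, in place of code of your own. Each camera call takes 0.05 s, during which the arm holds its last target.

## Working session

There is one attempt and no reset: what is moved stays moved. The work goes in short steps, Python scripts to look and compute and a tool call to move; the robot and the scene stay as the last step left them, time stands still between calls to the robot, and variables do not carry over. Pictures are saved under pics/ and viewed, and the job is handed in when it is done.

Besides the shell and the picture viewer there is one more tool, called after ">>>" as a command line: name --argument value ..., lists and objects as JSON in quotes. jog_arm: Moves the arm, as the interface text tells. Its arguments: {"type":"object","properties":{"commands":{"type":"array","items":{"type":"object","properties":{"hand":{"type":"number"},"offset":{"type":"array","items":{"type":"number"}},"turn":{"type":"number"}}}}},"required":["commands"]}

```bash
ls; mkdir -p pics; python3 - <<'E'
from cell import *
import cv2
s=get_state();print(s)
for c in ("scene","side","wrist"):
    im=capture(c);cv2.imwrite(f"pics/{c}0.png",im[:,:,::-1]);print(c,camera_model(c))
    for n in("handle_grip","tongue_tip","lock_tip","rail","carriage","hood"):
        print(n,[(d['pixel'],round(d['conf'],2)) for d in mark_of(c,n)[:2]]) if c!="wrist" else 0
E
```

```text
pics
{'time': 0.0, 'qpos': array([ 1.00123000e+00,  2.59324124e-01,  1.53609199e+00, -4.54052289e-05,
        1.34799972e+00, -2.02785772e-01]), 'dq': array([ 0.00043739,  0.00116405,  0.00041623,  0.00010608,  0.00088764,
       -0.00054402]), 'joint_efforts': array([ 7.85644461e-04, -4.46026289e+01, -2.90568316e+01, -2.54000943e-04,
        1.19584883e-02, -1.33731609e-05]), 'ee_pos': array([0.19692797, 0.51296351, 0.23048128]), 'tool_rot': array([-3.13979792e+00, -3.23828234e-04,  2.77482188e+00]), 'ft_force': array([ 0.39459369, -0.54905157,  0.39558086]), 'ft_torque': array([0.03497481, 0.02236093, 0.04728012]), 'gripper_width': 0.08540768940903995}
scene {'vfov': 52.72279041116363, 'cx': 260.6292856887429, 'cy': 193.0987646375573, 'world_from_camera': array([[ 0.60630111,  0.52766461, -0.59495296,  1.15284304],
       [ 0.79501895, -0.41963608,  0.43800734, -0.38475627],
       [-0.01854276, -0.73856321, -0.67392919,  0.80983009],
       [ 0.        ,  0.        ,  0.        ,  1.        ]])}
handle_grip [([308.6, 170.5], 0.58)]
tongue_tip [([238.8, 212.9], 0.87)]
lock_tip [([2
[... 455 characters left out ...]
   [ 0.        ,  0.        ,  0.        ,  1.        ]])}
handle_grip [([217.6, 159.2], 0.69)]
tongue_tip [([242.2, 228.9], 0.88)]
lock_tip [([257.3, 224.9], 0.6)]
rail [([228.6, 202.2], 0.83), ([218.8, 159.2], 0.22)]
carriage []
hood [([255.4, 224.4], 0.32)]
wrist {'vfov': 68.74317179534798, 'cx': 259.052212374509, 'cy': 190.36013684866796, 'T_tool_cam': array([[ 3.45833018e-04, -9.59870948e-01, -2.80441871e-01,
         7.08351144e-02],
       [ 9.99999658e-01,  5.42633653e-04, -6.24105735e-04,
         6.88107031e-04],
       [ 7.51238160e-04, -2.80441559e-01,  9.59870808e-01,
        -1.42152534e-01],
       [ 0.00000000e+00,  0.00000000e+00,  0.00000000e+00,
         1.00000000e+00]])}
```

View pics/scene0.png

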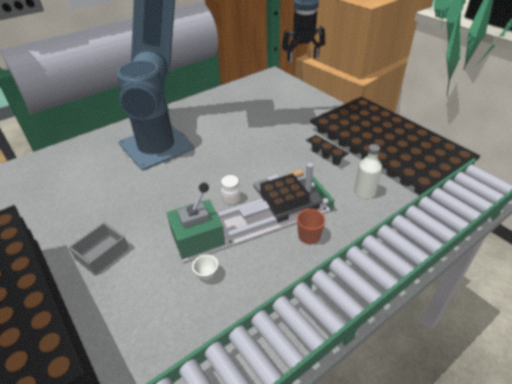

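View pics/side0.png

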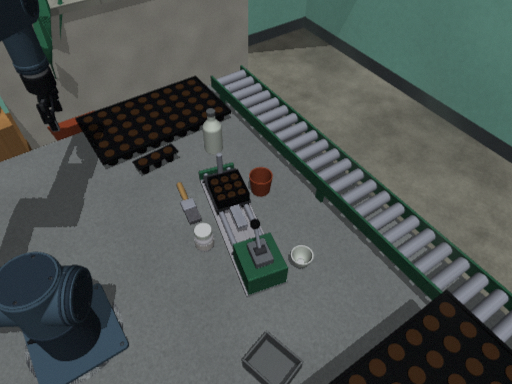

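```bash
cat > h.py <<'E'
import numpy as np,cv2
from cell import *
def ray(c,p):
    m=camera_model(c);f=192/np.tan(np.radians(m['vfov']/2));T=m['world_from_camera']
    d=T[:3,:3]@np.array([(p[0]-m['cx'])/f,(p[1]-m['cy'])/f,1]);return T[:3,3],d/np.linalg.norm(d)
def atz(c,p,z):
    o,d=ray(c,p);return o+d*(z-o[2])/d[2]
def tri(p1,p2,c1="scene",c2="side"):
    o1,d1=ray(c1,p1);o2,d2=ray(c2,p2)
    A=np.stack([d1,-d2],1);t=np.linalg.lstsq(A,o2-o1,rcond=None)[0]
    a=o1+t[0]*d1;b=o2+t[1]*d2;return (a+b)/2,np.linalg.norm(a-b)
def proj(c,P):
    m=camera_model(c);f=192/np.tan(np.radians(m['vfov']/2));T=m['world_from_camera']
    q=T[:3,:3].T@(np.array(P)-T[:3,3]);return [m['cx']+f*q[0]/q[2],m['cy']+f*q[1]/q[2]]
E
python3 - <<'E'
from h import *
np.set_printoptions(precision=4,suppress=True)
for n,a,b in(("grip",[308.6,170.5],[217.6,159.2]),("tong",[238.8,212.9],[242.2,228.9]),("lock",[203.8,188.1],[257.3,224.9]),("rail",[289.3,204.8],[228.6,202.2])):print(n,*tri(a,b))
E
```

```text
grip [0.5567 0.2235 0.1254] 0.002824164697290265
tong [0.5066 0.0127 0.0461] 0.0037030213692072224
lock [ 0.4954 -0.0762  0.1784] 0.0058973437394786435
rail [0.5439 0.1582 0.008 ] 0.022214953454907184
```

```bash
python3 - <<'E'
import cv2
for c,(x,y) in(("scene",(165,140)),("side",(180,130))):
    im=cv2.imread(f"pics/{c}0.png")[y:y+(130 if c=="scene" else 170),x:x+180]
    cv2.imwrite(f"pics/{c}0z.png",cv2.resize(im,None,fx=3.5,fy=3.5,interpolation=cv2.INTER_CUBIC))
E
python3 - <<'E'
from h import *
np.set_printoptions(precision=4,suppress=True)
P={}
for n in("mist_bottle","pot","seed_jar","brush","lock_tip","handle_grip"):
  r=[]
  for c in("scene","side"):
    capture(c)
    m=mark_of(c,n) if n in("mist_bottle","pot","seed_jar","brush") else cut_out(c,n)
    m=m[:1]
    r.append(m[0]['pixel'] if m else None)
  print(n,r, *(tri(*r) if all(x is not None for x in r) else ''))
E
```

```text
mist_bottle [[364.0, 193.1], [214.6, 149.2]] [ 0.6348  0.3922 -0.0026] 0.001534404184495957
pot [[307.6, 232.9], [258.5, 191.6]] [0.6514 0.139  0.    ] 0.008768380188539147
seed_jar [[231.0, 199.1], [202.1, 245.2]] [ 0.3955  0.0592 -0.0079] 0.0012385393931830483
brush [[279.3, 178.8], [186.6, 207.6]] [ 0.4244  0.2197 -0.0022] 0.01950122635936664
lock_tip [[201.6, 194.6], [256.7, 227.3]] [ 0.495  -0.0798  0.1644] 0.005442520859304356
handle_grip [[283.9, 201.1], [226.1, 189.4]] [0.5443 0.1524 0.0488] 0.018422189551593193
```

View pics/scene0z.png

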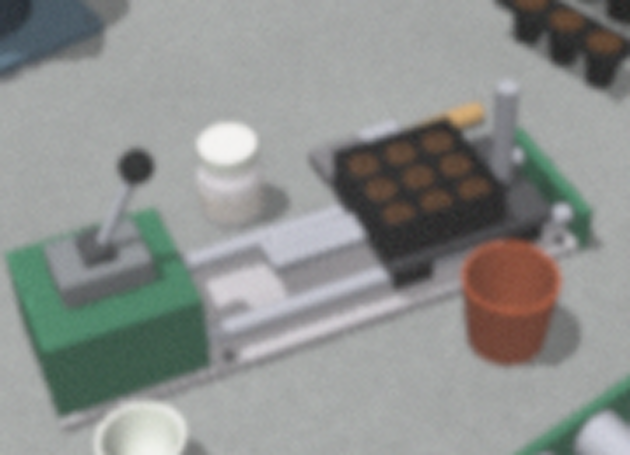

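View pics/side0z.png

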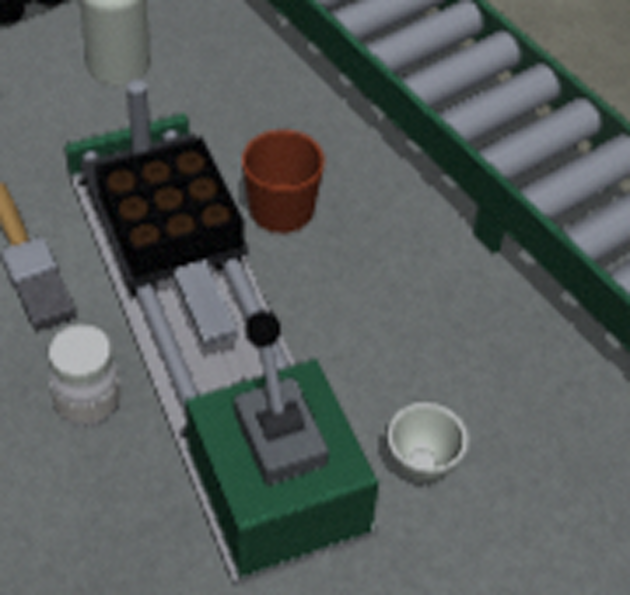

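```bash
cat > fit.py <<'E'
from h import *
from scipy.optimize import least_squares
np.set_printoptions(precision=4,suppress=True)
S=lambda x,y:[x/3.5+165,y/3.5+140]
D=lambda x,y:[x/3.5+180,y/3.5+130]
pts=[("scene",S(507,89),(-.055,0,.15)),("scene",S(135,167),(.247,0,.18)),("side",D(137,88),(-.055,0,.15)),("side",D(262,328),(.247,0,.18)),
("scene",S(35,348),(.345,.055,.088)),("scene",S(10,256),(.345,-.055,.088)),("scene",S(155,212),(.225,-.055,.088)),("scene",S(205,308),(.225,.055,.088)),
("side",D(378,486),(.345,.055,.088)),("side",D(240,527),(.345,-.055,.088)),("side",D(188,402),(.225,-.055,.088)),("side",D(317,362),(.225,.055,.088))]
def W(q,p):
    c,s=np.cos(q[2]),np.sin(q[2]);return [q[0]+c*p[0]-s*p[1],q[1]+s*p[0]+c*p[1],p[2]]
f=lambda q:np.concatenate([np.array(proj(c,W(q,p)))-u for c,u,p in pts])
if __name__=="__main__":
    r=least_squares(f,[.545,.165,-1.77],loss='soft_l1');print(r.x,np.degrees(r.x[2]));print(f(r.x).reshape(-1,2))
    q=r.x
    for n,p in(("grip",(-.055,0,.135)),("ball",(.247,0,.18)),("end",(.323,0,.18))):print(n,W(q,p))
    s=get_state();print(s['time'],s['ee_pos'],s['tool_rot'])
E
python3 fit.py
```

```text
[ 0.5507  0.1653 -1.8071] -103.54137192164355
[[ 0.0417 -0.4419]
 [-0.719   0.0384]
 [ 0.8938 -1.2535]
 [ 0.6779 -0.0633]
 [ 0.7958  1.1295]
 [-2.6378 -1.489 ]
 [-0.7887 -2.0111]
 [-1.5722 -2.5427]
 [ 0.501  -1.3386]
 [-0.0462  0.46  ]
 [-0.5516 -1.5634]
 [ 0.2894 -1.8371]]
grip [np.float64(0.563541802714738), np.float64(0.21876402586313803), 0.135]
ball [np.float64(0.4928292794096176), np.float64(-0.07484070680958782), 0.18]
end [np.float64(0.4750340748692562), np.float64(-0.14872799052855196), 0.18]
1.95 [0.1973 0.5134 0.2313] [3.1416 0.     2.7748]
```

```bash
cat >> h.py <<'E'
from scipy.spatial.transform import Rotation as R
def off(P,yaw=None):
    s=get_state();M=R.from_euler('xyz',s['tool_rot'])
    print(s['time'],'off cm',np.round(M.inv().apply(np.array(P)-s['ee_pos'])*100,2),'turn',None if yaw is None else round(np.degrees((s['tool_rot'][2]-yaw+np.pi)%(2*np.pi)-np.pi),1),'F',np.round(s['ft_force'],2))
E
python3 -c "
from h import *
off([.5635,.2188,.235],np.radians(76.46))"
```

```text
1.95 off cm [-44.75 -14.37  -0.37] turn 82.5 F [-0.35  0.49 -0.22]
```

>>> jog_arm --commands '[{"hand":1,"offset":[-5,-1.6,-0.4],"turn":9},{"hand":1,"offset":[-10,-3.2,-0.4],"turn":18},{"hand":1,"offset":[-15.5,-5,-0.4],"turn":28},{"hand":1,"offset":[-21,-6.7,-0.4],"turn":38},{"hand":1,"offset":[-26.5,-8.5,-0.4],"turn":48},{"hand":1,"offset":[-32,-10.3,-0.4],"turn":58},{"hand":1,"offset":[-37.5,-12,-0.4],"turn":68},{"hand":1,"offset":[-42,-13.5,-0.4],"turn":77},{"hand":1,"offset":[-44.75,-14.4,-0.4],"turn":82.5},{"hand":1,"offset":[-44.75,-14.4,-0.4],"turn":82.5}]'

```text
time: 3.2
ee_pos: [0.5648, 0.2167, 0.2347]
tool_rot: [-3.141, 0.0, 1.332]
ft_force: [-0.9, 0.1, -0.1]
gripper_width: 0.0853
```

```bash
python3 - <<'E'
from h import *
s=get_state();print(s['time'],s['ee_pos'],s['tool_rot'],s['qpos'],s['ft_force'])
im=capture("wrist");cv2.imwrite("pics/w1.png",im[:,:,::-1])
print(mark_of("wrist","handle_grip"),spot_in("wrist","handle_grip"))
m=camera_model("wrist");f=192/np.tan(np.radians(m['vfov']/2));T=m['T_tool_cam'];M=R.from_euler('xyz',s['tool_rot'])
for z in(.135,.15):
  P=[.5635,.2188,z];t=M.inv().apply(np.array(P)-s['ee_pos']);q=T[:3,:3].T@(t-T[:3,3]);print(z,m['cx']+f*q[0]/q[2],m['cy']+f*q[1]/q[2], 'px/mm',f/q[2]/1000)
E
```

```text
3.2 [0.56484057 0.21672981 0.23474298] [-3.14148889e+00  4.34368924e-04  1.33171284e+00] [ 1.82405523e-01  3.55615346e-01  1.39088476e+00 -3.59419629e-04
  1.39536495e+00  4.21551810e-01] [-0.87334444  0.11116677 -0.09596749]
[{'pixel': [250.2, 186.0], 'conf': 0.91}] [{'pixel': [252.4, 220.0], 'conf': 0.72}, {'pixel': [350.9, 211.4], 'conf': 0.21}]
0.135 256.50371900526824 189.58755994393488 px/mm 1.1146369746618692
0.15 256.3516706336451 194.52882118008745 px/mm 1.1822088455711117
```

View pics/w1.png

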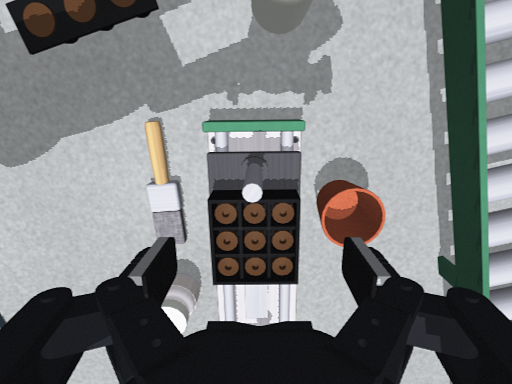

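```bash
python3 - <<'E'
from h import *
s=get_state();M=R.from_euler('xyz',s['tool_rot']);print(s['ee_pos'],s['tool_rot'][2])
m=camera_model("wrist");f=192/np.tan(np.radians(m['vfov']/2));T=m['T_tool_cam']
for u,z in(((252,192),.15),((250.2,186),.135)):
  d=M.apply(T[:3,:3]@np.array([(u[0]-m['cx'])/f,(u[1]-m['cy'])/f,1]));o=s['ee_pos']+M.apply(T[:3,3]);P=o+d*(z-o[2])/d[2];print(P)
  P[2]=.116;off(P)
E
```

```text
[0.56261084 0.21904817 0.2352075 ] 1.336322006501558
[0.55812283 0.22405913 0.15      ]
3.35 off cm [ 0.38 -0.54 11.92] turn None F [-0.04 -0.65  0.03]
[0.55646356 0.22561092 0.135     ]
3.35 off cm [ 0.49 -0.74 11.92] turn None F [-0.04 -0.65  0.03]
```

>>> jog_arm --commands '[{"hand":1,"offset":[0.1,-0.2,1.5],"turn":0},{"hand":1,"offset":[0.2,-0.4,3],"turn":0},{"hand":1,"offset":[0.2,-0.45,4.5],"turn":0},{"hand":1,"offset":[0.2,-0.45,5.5],"turn":0},{"hand":1,"offset":[0.2,-0.45,6.3],"turn":0},{"hand":1,"offset":[0.2,-0.45,6.5],"turn":0},{"hand":1,"offset":[0.2,-0.45,6.5],"turn":0},{"hand":1,"offset":[0.2,-0.45,6.5],"turn":0},{"hand":1,"offset":[0.2,-0.45,6.5],"turn":0},{"hand":1,"offset":[0.2,-0.45,6.5],"turn":0}]'

```text
time: 4.6
ee_pos: [0.5595, 0.2215, 0.1706]
tool_rot: [3.141, -0.0, 1.335]
ft_force: [0.8, 0.1, 0.1]
gripper_width: 0.0855
```

```bash
cat > wr.py <<'E'
from h import *
import sys
s=get_state();print(s['time'],s['ee_pos'],s['tool_rot'],s['ft_force'],s['gripper_width'])
im=capture("wrist");cv2.imwrite(f"pics/{sys.argv[1]}.png",im[:,:,::-1])
np.savez("last.npz",ee=s['ee_pos'],rot=s['tool_rot'])
E
cat > wp.py <<'E'
from h import *
import sys
l=np.load("last.npz");M=R.from_euler('xyz',l['rot'])
m=camera_model("wrist");f=192/np.tan(np.radians(m['vfov']/2));T=m['T_tool_cam']
u=(float(sys.argv[1]),float(sys.argv[2]));z=float(sys.argv[3])
d=M.apply(T[:3,:3]@np.array([(u[0]-m['cx'])/f,(u[1]-m['cy'])/f,1]));o=l['ee']+M.apply(T[:3,3]);P=o+d*(z-o[2])/d[2];print(P)
print('in tool',M.inv().apply(P-l['ee'])*100)
E
python3 wr.py w2
```

```text
4.6 [0.55951741 0.22154945 0.17056435] [ 3.14119059e+00 -2.12949967e-04  1.33487225e+00] [0.83287374 0.13583813 0.14212692] 0.08552450558391268
```

View pics/w2.png

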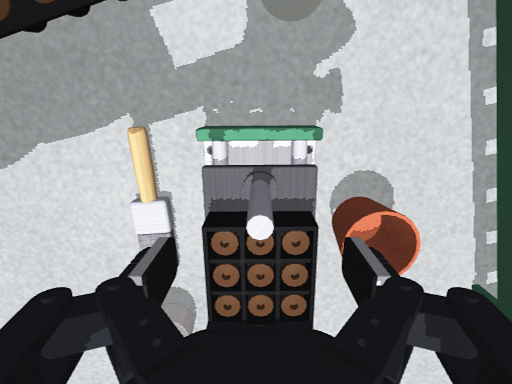

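```bash
python3 wp.py 260 228 .15
```

```text
[0.56046778 0.22084546 0.15      ]
in tool [-0.04667311  0.10803277  2.0564683 ]
```

>>> jog_arm --commands '[{"hand":1,"offset":[0,0.1,1.5],"turn":0},{"hand":1,"offset":[0,0.1,3],"turn":0},{"hand":1,"offset":[0,0.1,4.5],"turn":0},{"hand":1,"offset":[0,0.1,5.4],"turn":0},{"hand":1,"offset":[0,0.1,5.4],"turn":0},{"hand":0.5,"offset":[0,0.1,5.4],"turn":0},{"hand":0.25,"offset":[0,0.1,5.4],"turn":0},{"hand":0,"offset":[0,0.1,5.4],"turn":0},{"hand":0,"offset":[0,0.1,5.4],"turn":0},{"hand":0,"offset":[0,0.1,5.4],"turn":0}]'

```text
time: 5.9
ee_pos: [0.5599, 0.2215, 0.1168]
tool_rot: [-3.141, -0.0, 1.335]
ft_force: [-4.5, 0.6, 6.6]
gripper_width: 0.0165
```

>>> jog_arm --commands '[{"hand":0,"offset":[-0.3,0,0],"turn":0},{"hand":0,"offset":[-0.7,0,0],"turn":0},{"hand":0,"offset":[-1.1,0,0],"turn":0},{"hand":0,"offset":[-1.5,0,0],"turn":0},{"hand":0,"offset":[-1.9,0,0],"turn":0},{"hand":0,"offset":[-2.3,0,0],"turn":0},{"hand":0,"offset":[-2.7,0,0],"turn":0},{"hand":0,"offset":[-3.1,0,0],"turn":0},{"hand":0,"offset":[-3.5,0,0],"turn":0},{"hand":0,"offset":[-3.9,0,0],"turn":0}]'

```text
time: 7.15
ee_pos: [0.5513, 0.1842, 0.1168]
tool_rot: [3.141, -0.002, 1.335]
ft_force: [-2.2, 4.7, 5.4]
gripper_width: 0.0163
```

>>> jog_arm --commands '[{"hand":0,"offset":[-0.4,0,0],"turn":0},{"hand":0,"offset":[-0.8,0,0],"turn":0},{"hand":0,"offset":[-1.2,0,0],"turn":0},{"hand":0,"offset":[-1.6,0,0],"turn":0},{"hand":0,"offset":[-2.0,0,0],"turn":0},{"hand":0,"offset":[-2.4,0,0],"turn":0},{"hand":0,"offset":[-2.8,0,0],"turn":0},{"hand":0,"offset":[-3.1,0,0],"turn":0},{"hand":0,"offset":[-3.4,0,0],"turn":0},{"hand":0,"offset":[-3.6,0,0],"turn":0}]'

```text
time: 8.4
ee_pos: [0.5431, 0.149, 0.1168]
tool_rot: [3.141, -0.001, 1.335]
ft_force: [-2.0, 3.9, 5.5]
gripper_width: 0.0164
```

```bash
python3 - <<'E'
from h import *
s=get_state();e=np.array([np.cos(-1.807),np.sin(-1.807)]);print(s['ee_pos'],(s['ee_pos'][:2]-[.5599,.2215])@e,s['ft_force'],s['ft_force'][:2]@e)
im=capture("side")[120:270,170:320];cv2.imwrite("pics/s3.png",cv2.resize(im[:,:,::-1],None,fx=4,fy=4))
E
```

```text
[0.54307103 0.14896667 0.11684023] 0.07445752901250147 [-2.04547118  3.89971935  5.51798473] -3.3127696109113356
```

View pics/s3.png

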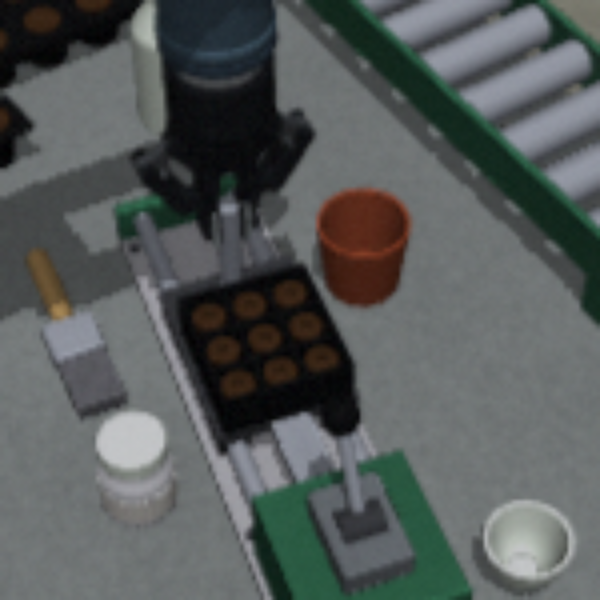

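>>> jog_arm --commands '[{"hand":0,"offset":[-0.3,0,0],"turn":0},{"hand":0,"offset":[-0.6,0,0],"turn":0},{"hand":0,"offset":[-0.8,0,0],"turn":0},{"hand":0,"offset":[-0.9,0,0],"turn":0},{"hand":0,"offset":[-1.0,0,0],"turn":0},{"hand":0,"offset":[-1.1,0,0],"turn":0},{"hand":0,"offset":[-1.15,0,0],"turn":0},{"hand":0,"offset":[-1.2,0,0],"turn":0},{"hand":0,"offset":[-1.25,0,0],"turn":0},{"hand":0,"offset":[-1.3,0,0],"turn":0}]'

```text
time: 9.7
ee_pos: [0.5401, 0.1363, 0.1169]
tool_rot: [3.141, -0.001, 1.335]
ft_force: [-1.2, 4.5, 5.7]
gripper_width: 0.0164
```

>>> jog_arm --commands '[{"hand":0,"offset":[-0.04,0,0],"turn":0},{"hand":0,"offset":[-0.08,0,0],"turn":0},{"hand":0,"offset":[-0.12,0,0],"turn":0},{"hand":0,"offset":[-0.16,0,0],"turn":0},{"hand":0,"offset":[-0.2,0,0],"turn":0},{"hand":0,"offset":[-0.24,0,0],"turn":0},{"hand":0,"offset":[-0.28,0,0],"turn":0},{"hand":0,"offset":[-0.32,0,0],"turn":0},{"hand":0,"offset":[-0.36,0,0],"turn":0},{"hand":0,"offset":[-0.4,0,0],"turn":0}]'

```text
time: 10.95
ee_pos: [0.5392, 0.1324, 0.1169]
tool_rot: [3.141, -0.001, 1.335]
ft_force: [-2.2, 4.3, 5.7]
gripper_width: 0.0162
```

>>> jog_arm --commands '[{"hand":0,"offset":[-0.04,0,0],"turn":0},{"hand":0,"offset":[-0.08,0,0],"turn":0},{"hand":0,"offset":[-0.12,0,0],"turn":0},{"hand":0,"offset":[-0.16,0,0],"turn":0},{"hand":0,"offset":[-0.2,0,0],"turn":0},{"hand":0,"offset":[-0.24,0,0],"turn":0},{"hand":0,"offset":[-0.28,0,0],"turn":0},{"hand":0,"offset":[-0.32,0,0],"turn":0},{"hand":0,"offset":[-0.36,0,0],"turn":0},{"hand":0,"offset":[-0.4,0,0],"turn":0}]'

```text
time: 12.2
ee_pos: [0.5384, 0.129, 0.1169]
tool_rot: [3.141, -0.002, 1.335]
ft_force: [-0.6, 6.9, 4.8]
gripper_width: 0.0164
```

>>> jog_arm --commands '[{"hand":0,"offset":[-0.02,0,0],"turn":0},{"hand":0,"offset":[-0.04,0,0],"turn":0},{"hand":0,"offset":[-0.06,0,0],"turn":0},{"hand":0,"offset":[-0.08,0,0],"turn":0},{"hand":0,"offset":[-0.1,0,0],"turn":0},{"hand":0,"offset":[-0.12,0,0],"turn":0},{"hand":0,"offset":[-0.13,0,0],"turn":0},{"hand":0,"offset":[-0.14,0,0],"turn":0},{"hand":0,"offset":[-0.15,0,0],"turn":0},{"hand":0,"offset":[-0.15,0,0],"turn":0}]'

```text
time: 13.45
ee_pos: [0.5383, 0.1283, 0.1169]
tool_rot: [3.14, -0.003, 1.335]
ft_force: [0.1, 9.1, 4.0]
gripper_width: 0.0165
```

>>> jog_arm --commands '[{"hand":0,"offset":[-0.04,0,0],"turn":0},{"hand":0,"offset":[-0.08,0,0],"turn":0},{"hand":0,"offset":[-0.1,0,0],"turn":0},{"hand":0,"offset":[-0.1,0,0],"turn":0},{"hand":0,"offset":[-0.1,0,0],"turn":0},{"hand":0,"offset":[-0.1,0,0],"turn":0},{"hand":0,"offset":[-0.1,0,0],"turn":0},{"hand":0,"offset":[-0.1,0,0],"turn":0},{"hand":0,"offset":[-0.1,0,0],"turn":0},{"hand":0,"offset":[-0.1,0,0],"turn":0}]'

```text
time: 14.7
ee_pos: [0.5382, 0.1278, 0.1169]
tool_rot: [3.14, -0.004, 1.335]
ft_force: [0.3, 10.7, 4.8]
gripper_width: 0.0164
```

>>> jog_arm --commands '[{"hand":0.3,"offset":[0,0,0],"turn":0},{"hand":0.5,"offset":[0,0,0],"turn":0},{"hand":0.8,"offset":[0,0,0],"turn":0},{"hand":0.8,"offset":[0,0,0],"turn":0},{"hand":0.8,"offset":[0,0,-1],"turn":0},{"hand":0.8,"offset":[0,0,-3],"turn":0},{"hand":0.8,"offset":[0,0,-6],"turn":0},{"hand":0.8,"offset":[0,0,-9],"turn":0},{"hand":0.8,"offset":[0,0,-11],"turn":0},{"hand":0.8,"offset":[0,0,-11],"turn":0}]'

```text
time: 15.95
ee_pos: [0.5386, 0.1255, 0.2287]
tool_rot: [3.137, -0.001, 1.335]
ft_force: [-0.1, 0.9, -1.3]
gripper_width: 0.0685
```

```bash
python3 wr.py w4; python3 - <<'E'
from h import *
im=capture("side")[120:270,170:320];cv2.imwrite("pics/s4.png",cv2.resize(im[:,:,::-1],None,fx=4,fy=4))
E
```

```text
15.95 [0.53855328 0.125535   0.22869194] [ 3.13700773e+00 -1.18463624e-03  1.33492411e+00] [-0.11561498  0.87610007 -1.33044263] 0.06846008228799376
```

View pics/w4.png

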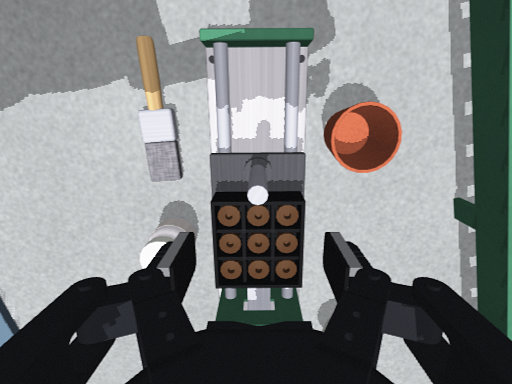

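View pics/s4.png

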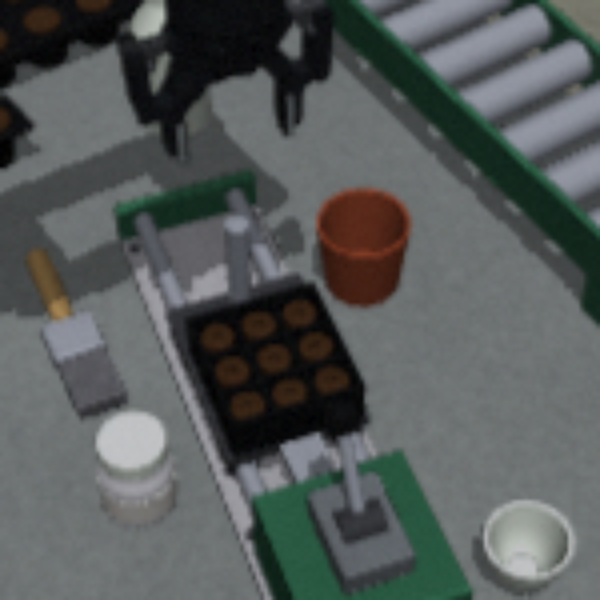

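```bash
python3 wp.py 258 194 .15; python3 -c "
from h import *
off([.5023,-.0356,.23]);off([.5023,-.0356,.17])"
```

```text
[0.53951505 0.1295699  0.15      ]
in tool [ 0.40547132 -0.0368601   7.86959335]
16.05 off cm [-16.47   0.38  -0.39] turn None F [-0.42 -0.07 -1.05]
16.05 off cm [-16.47   0.38   5.61] turn None F [-0.42 -0.07 -1.05]
```

>>> jog_arm --commands '[{"hand":0,"offset":[-3,0.1,-0.4],"turn":0},{"hand":0,"offset":[-7,0.2,-0.4],"turn":0},{"hand":0,"offset":[-11,0.3,-0.4],"turn":0},{"hand":0,"offset":[-14.5,0.4,-0.4],"turn":0},{"hand":0,"offset":[-16,0.4,-0.4],"turn":0},{"hand":0,"offset":[-16.2,0.4,1],"turn":0},{"hand":0,"offset":[-16.2,0.4,3],"turn":0},{"hand":0,"offset":[-16.2,0.4,4.5],"turn":0},{"hand":0,"offset":[-16.2,0.4,5.6],"turn":0},{"hand":0,"offset":[-16.2,0.4,5.6],"turn":0}]'

```text
time: 17.3
ee_pos: [0.5029, -0.0323, 0.1692]
tool_rot: [-3.139, -0.0, 1.336]
ft_force: [-0.1, 0.4, 0.4]
gripper_width: -0.0
```

```bash
cat > both.py <<'E'
from h import *
import sys
s=get_state();print(s['time'],s['ee_pos'],s['ft_force'],s['gripper_width'])
a=capture("side")[130:280,170:320];b=capture("scene")[130:280,150:300]
cv2.imwrite(f"pics/{sys.argv[1]}.png",cv2.resize(np.hstack([a,b])[:,:,::-1],None,fx=2.6,fy=2.6,interpolation=cv2.INTER_CUBIC))
E
python3 both.py b5
```

```text
17.3 [ 0.50285894 -0.03229886  0.16923875] [-0.11881299  0.44208117  0.4317254 ] -3.9333430135275025e-05
```

View pics/b5.png

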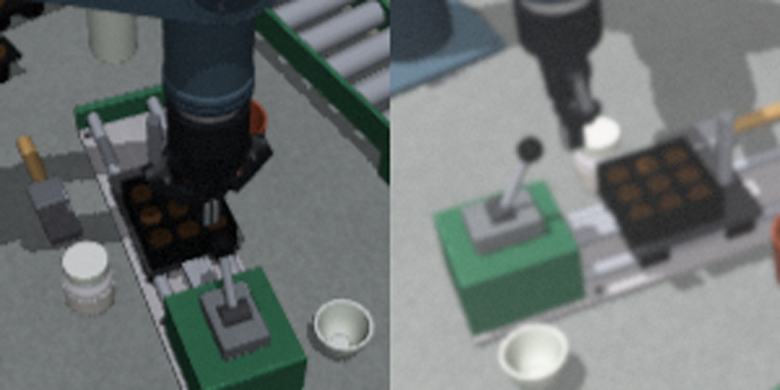

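>>> jog_arm --commands '[{"hand":0,"offset":[-1,0,0],"turn":0},{"hand":0,"offset":[-2,0,0],"turn":0},{"hand":0,"offset":[-3,0,0],"turn":0},{"hand":0,"offset":[-4,0,0],"turn":0},{"hand":0,"offset":[-5,0,0],"turn":0},{"hand":0,"offset":[-6,0,0],"turn":0},{"hand":0,"offset":[-7,0,0],"turn":0},{"hand":0,"offset":[-8,0,0],"turn":0},{"hand":0,"offset":[-8.7,0,0],"turn":0},{"hand":0,"offset":[-9,0,0],"turn":0}]'

```text
time: 18.65
ee_pos: [0.4822, -0.1209, 0.1702]
tool_rot: [-3.141, -0.0, 1.334]
ft_force: [0.0, 0.9, 0.3]
gripper_width: 0.0002
```

```bash
python3 both.py b6
```

```text
18.65 [ 0.48216541 -0.12085887  0.17017031] [0.0161838  0.87145545 0.31219892] 0.00015808239584912825
```

View pics/b6.png

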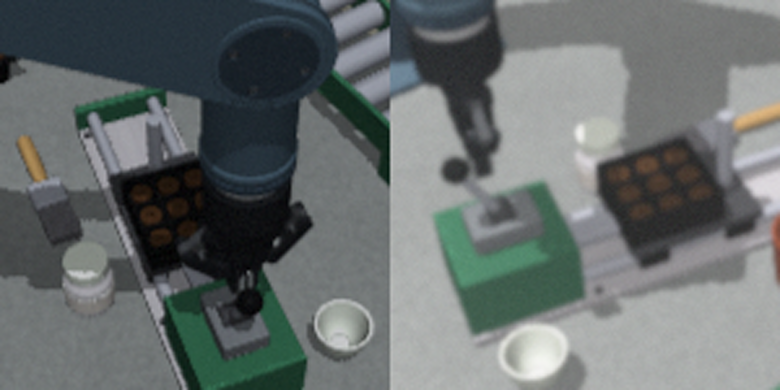

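```bash
python3 - <<'E'
from fit import *
q=[.5507,.1653,-1.8071];print(tri([175,195.4],[266.2,245.4]))
for a in(.8,.85,.9,1.0):
  t=a-.495;P=W(q,(.285+.08*np.sin(t),0,.11+.08*np.cos(t)));print(a,P,proj("scene",P),proj("side",P))
E
```

```text
(array([ 0.4769, -0.1431,  0.1818]), np.float64(0.0007335452213646386))
0.8 [np.float64(0.47835432505904457), np.float64(-0.13513568105299079), np.float64(0.18630775620541817)] [np.float64(177.83031961763942), np.float64(193.0392555209588)] [np.float64(264.73067710607666), np.float64(241.6449610362764)]
0.85 [np.float64(0.4774685030695993), np.float64(-0.1388143050053957), np.float64(0.18501171910554795)] [np.float64(176.3804167822121), np.float64(193.88581575309843)] [np.float64(265.2953358671064), np.float64(243.18014354279705)]
0.9 [np.float64(0.47659895260957896), np.float64(-0.1424253568737951), np.float64(0.18352819177326196)] [np.float64(174.97124934668489), np.float64(194.781924798503)] [np.float64(265.84828313037565), np.float64(244.7393654791395)]
1.0 [np.float64(0.47491731386822483), np.float64(-0.14940883281698253), np.float64(0.1800139579540961)] [np.float64(172.29174692074585), np.float64(196.7120194483273)] [np.float64(266.91208549648206), np.float64(247.9109015184271)]
```

About 0.91 rad; nudge 6 mm more, watching the force.

>>> jog_arm --commands '[{"hand":0,"offset":[-0.1,0,0],"turn":0},{"hand":0,"offset":[-0.2,0,0],"turn":0},{"hand":0,"offset":[-0.3,0,0],"turn":0},{"hand":0,"offset":[-0.4,0,0],"turn":0},{"hand":0,"offset":[-0.5,0,0],"turn":0},{"hand":0,"offset":[-0.55,0,0],"turn":0},{"hand":0,"offset":[-0.6,0,0],"turn":0},{"hand":0,"offset":[-0.6,0,0],"turn":0},{"hand":0,"offset":[-0.6,0,0],"turn":0},{"hand":0,"offset":[-0.6,0,0],"turn":0}]'

```text
time: 20.0
ee_pos: [0.4811, -0.1254, 0.1703]
tool_rot: [-3.142, -0.001, 1.335]
ft_force: [1.4, 5.6, 0.0]
gripper_width: 0.0001
```

```bash
python3 both.py b7
```

```text
20.0 [ 0.48111483 -0.12542439  0.1702615 ] [1.44400621 5.62676961 0.03534519] 0.00013601446206378426
```

View pics/b7.png

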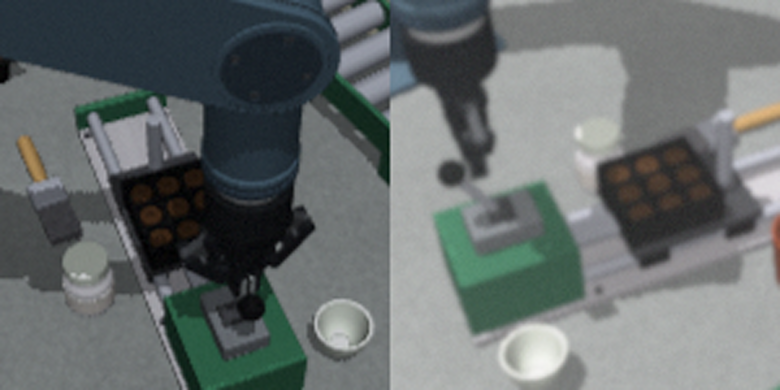

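>>> jog_arm --commands '[{"hand":0,"offset":[0.6,0,0],"turn":0},{"hand":0,"offset":[1.5,0,0],"turn":0},{"hand":0,"offset":[2.5,0,-1],"turn":0},{"hand":0,"offset":[2.5,0,-4],"turn":0},{"hand":0,"offset":[4,0,-7],"turn":0},{"hand":0,"offset":[9,0,-9],"turn":0},{"hand":0,"offset":[14,0,-10],"turn":0},{"hand":0,"offset":[19,0,-10],"turn":0},{"hand":0,"offset":[23,0,-10],"turn":0},{"hand":0,"offset":[25,0,-10],"turn":0}]'

```text
time: 21.35
ee_pos: [0.5395, 0.1192, 0.271]
tool_rot: [3.141, -0.0, 1.337]
ft_force: [-0.2, 0.2, 0.1]
gripper_width: -0.0
```

>>> jog_arm --commands '[{"hand":0,"offset":[0,0,0],"turn":0},{"hand":0,"offset":[0,0,0],"turn":0},{"hand":0,"offset":[0,0,0],"turn":0},{"hand":0,"offset":[0,0,0],"turn":0},{"hand":0,"offset":[0,0,0],"turn":0},{"hand":0,"offset":[0,0,0],"turn":0},{"hand":0,"offset":[0,0,0],"turn":0},{"hand":0,"offset":[0,0,0],"turn":0},{"hand":0,"offset":[0,0,0],"turn":0},{"hand":0,"offset":[0,0,0],"turn":0}]'

```text
time: 22.6
ee_pos: [0.5394, 0.1169, 0.2703]
tool_rot: [-3.142, 0.0, 1.335]
ft_force: [-0.0, -0.4, 0.8]
gripper_width: 0.0002
```

```bash
python3 both.py b8; python3 wr.py w8
```

```text
22.6 [0.53936152 0.11685866 0.27030203] [-0.03291651 -0.40890308  0.7694064 ] 0.00020396926485580094
22.7 [0.53937397 0.11681368 0.27030504] [-3.14157886e+00  2.92017897e-05  1.33494875e+00] [-0.03592345  0.24914851 -0.47173711] -7.902245623244181e-06
```

View pics/b8.png

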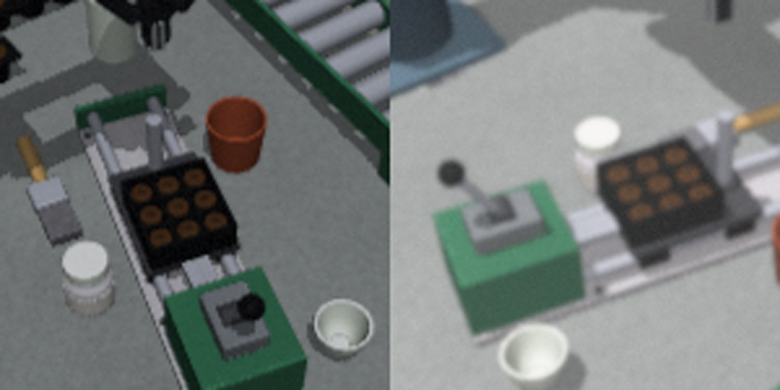

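View pics/w8.png

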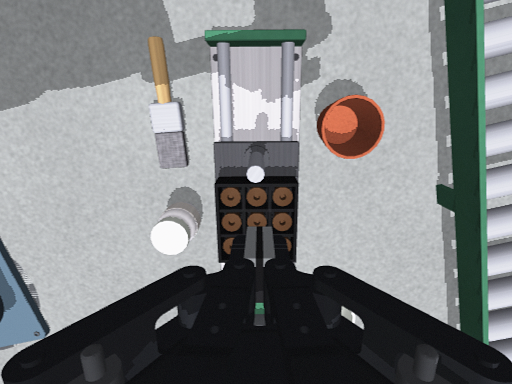

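```bash
python3 wp.py 256 174 .15; python3 -c "
from h import *
print(tri([(451-390)/2.6+150,172/2.6+130],[251/2.6+170,306/2.6+130]))
print(tri([(726-390)/2.6+150,119/2.6+130],[153/2.6+170,122/2.6+130]))"
```

```text
[0.53966625 0.1283884  0.15      ]
in tool [ 1.13261034 -0.24187818 12.03047426]
(array([ 0.47483273, -0.147069  ,  0.17947742]), np.float64(0.0019110417502556998))
(array([0.5393218 , 0.13014206, 0.14160871]), np.float64(0.000692647558160817))
```

The lever is over and the carriage hasn't moved. I can't rule out that it rebounded fully off the buffer when I released it, so I'll nudge it gently from behind with closed fingers, keeping the force low.

>>> jog_arm --commands '[{"hand":0,"offset":[3,-0.1,0],"turn":0},{"hand":0,"offset":[5.1,-0.1,0],"turn":0},{"hand":0,"offset":[5.1,-0.1,0],"turn":0},{"hand":0,"offset":[5.1,-0.1,4],"turn":0},{"hand":0,"offset":[5.1,-0.1,8],"turn":0},{"hand":0,"offset":[5.1,-0.1,12],"turn":0},{"hand":0,"offset":[5.1,-0.1,14],"turn":0},{"hand":0,"offset":[5.1,-0.1,14.5],"turn":0},{"hand":0,"offset":[4.5,-0.1,14.5],"turn":0},{"hand":0,"offset":[4.0,-0.1,14.5],"turn":0}]'

```text
time: 24.0
ee_pos: [0.5485, 0.1555, 0.1266]
tool_rot: [3.139, -0.0, 1.335]
ft_force: [1.1, -0.1, -0.3]
gripper_width: 0.0002
```

>>> jog_arm --commands '[{"hand":0,"offset":[-0.1,0,0],"turn":0},{"hand":0,"offset":[-0.2,0,0],"turn":0},{"hand":0,"offset":[-0.3,0,0],"turn":0},{"hand":0,"offset":[-0.4,0,0],"turn":0},{"hand":0,"offset":[-0.5,0,0],"turn":0},{"hand":0,"offset":[-0.6,0,0],"turn":0},{"hand":0,"offset":[-0.7,0,0],"turn":0},{"hand":0,"offset":[-0.7,0,0],"turn":0},{"hand":0,"offset":[-0.7,0,0],"turn":0},{"hand":0,"offset":[-0.7,0,0],"turn":0}]'

```text
time: 25.25
ee_pos: [0.5461, 0.1491, 0.1253]
tool_rot: [-3.142, -0.0, 1.335]
ft_force: [0.2, -0.4, -0.0]
gripper_width: -0.0
```

>>> jog_arm --commands '[{"hand":0,"offset":[-0.03,0,0],"turn":0},{"hand":0,"offset":[-0.06,0,0],"turn":0},{"hand":0,"offset":[-0.09,0,0],"turn":0},{"hand":0,"offset":[-0.12,0,0],"turn":0},{"hand":0,"offset":[-0.15,0,0],"turn":0},{"hand":0,"offset":[-0.18,0,0],"turn":0},{"hand":0,"offset":[-0.2,0,0],"turn":0},{"hand":0,"offset":[-0.2,0,0],"turn":0},{"hand":0,"offset":[-0.2,0,0],"turn":0},{"hand":0,"offset":[-0.2,0,0],"turn":0}]'

```text
time: 26.5
ee_pos: [0.5456, 0.1472, 0.1253]
tool_rot: [-3.142, 0.0, 1.335]
ft_force: [-0.7, -0.5, 0.6]
gripper_width: -0.0001
```

>>> jog_arm --commands '[{"hand":0,"offset":[-0.03,0,0],"turn":0},{"hand":0,"offset":[-0.06,0,0],"turn":0},{"hand":0,"offset":[-0.09,0,0],"turn":0},{"hand":0,"offset":[-0.12,0,0],"turn":0},{"hand":0,"offset":[-0.15,0,0],"turn":0},{"hand":0,"offset":[-0.15,0,0],"turn":0},{"hand":0,"offset":[-0.15,0,0],"turn":0},{"hand":0,"offset":[-0.15,0,0],"turn":0},{"hand":0,"offset":[-0.15,0,0],"turn":0},{"hand":0,"offset":[-0.15,0,0],"turn":0}]'

```text
time: 27.75
ee_pos: [0.5456, 0.1467, 0.1254]
tool_rot: [3.141, -0.002, 1.335]
ft_force: [1.1, 5.4, -0.7]
gripper_width: 0.0
```

>>> jog_arm --commands '[{"hand":0,"offset":[-0.02,0,0],"turn":0},{"hand":0,"offset":[-0.04,0,0],"turn":0},{"hand":0,"offset":[-0.06,0,0],"turn":0},{"hand":0,"offset":[-0.06,0,0],"turn":0},{"hand":0,"offset":[-0.06,0,0],"turn":0},{"hand":0,"offset":[-0.06,0,0],"turn":0},{"hand":0,"offset":[-0.06,0,0],"turn":0},{"hand":0,"offset":[-0.06,0,0],"turn":0},{"hand":0,"offset":[-0.06,0,0],"turn":0},{"hand":0,"offset":[-0.06,0,0],"turn":0}]'

```text
time: 29.0
ee_pos: [0.5455, 0.1464, 0.1254]
tool_rot: [3.141, -0.002, 1.335]
ft_force: [2.2, 7.5, -0.9]
gripper_width: 0.0004
```

>>> jog_arm --commands '[{"hand":0,"offset":[0.03,0,0],"turn":0},{"hand":0,"offset":[0.06,0,0],"turn":0},{"hand":0,"offset":[0.09,0,0],"turn":0},{"hand":0,"offset":[0.12,0,0],"turn":0},{"hand":0,"offset":[0.16,0,0],"turn":0},{"hand":0,"offset":[0.2,0,0],"turn":0},{"hand":0,"offset":[0.3,0,0],"turn":0},{"hand":0,"offset":[0.7,0,0],"turn":0},{"hand":0,"offset":[1.5,0,0],"turn":0},{"hand":0,"offset":[2.5,0,0],"turn":0}]'

```text
time: 30.25
ee_pos: [0.5512, 0.17, 0.1253]
tool_rot: [-3.142, 0.0, 1.335]
ft_force: [1.1, 0.3, -0.7]
gripper_width: -0.0003
```

>>> jog_arm --commands '[{"hand":0,"offset":[0.5,0,-1],"turn":0},{"hand":0,"offset":[0.5,0,-4],"turn":0},{"hand":0,"offset":[0.5,0,-8],"turn":0},{"hand":0,"offset":[0.5,0,-12],"turn":0},{"hand":0,"offset":[0.5,0,-14],"turn":0},{"hand":0,"offset":[0.5,0,-14],"turn":0},{"hand":0,"offset":[0.5,0,-14],"turn":0},{"hand":0,"offset":[0.5,0,-14],"turn":0},{"hand":0,"offset":[0.5,0,-14],"turn":0},{"hand":0,"offset":[0.5,0,-14],"turn":0}]'

```text
time: 31.5
ee_pos: [0.552, 0.1743, 0.2648]
tool_rot: [-3.141, 0.0, 1.335]
ft_force: [0.7, 0.3, 0.5]
gripper_width: 0.0
```

```bash
python3 both.py b9
```

```text
31.5 [0.55202685 0.1742651  0.26476615] [0.67082394 0.31433406 0.51726196] 4.259489240368947e-05
```

View pics/b9.png

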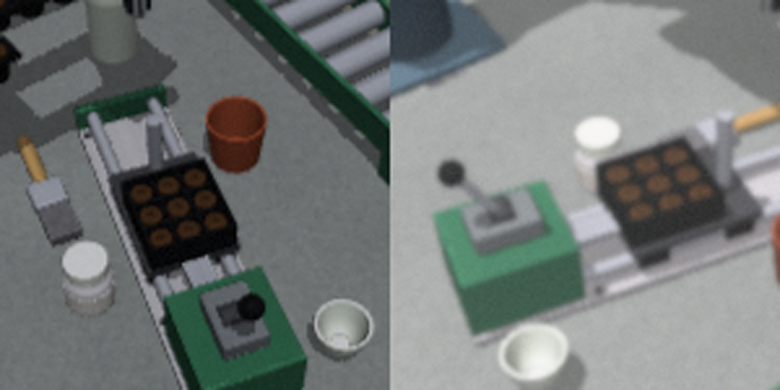

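The side and scene views show the carriage where I left it, the ball well over the far side of the pivot, the bystanders undisturbed and the arm clear.

```bash
python3 -c "
from cell import *
print(finish_job())"
```

```text
the job is handed in; nothing more can be done
None
```

The job is handed in. The carriage is free and resting against the hidden stop, and the lock lever is fully over. No verdict was reported.

**Carriage:** I gripped the handle post and pushed the carriage free. I then ran it on in steps of 4 mm or less until the force rose about 94 mm along the rail. I pressed it to about 7 N on the stop, well under the 22 N limit, and let go.

**Lever:** I pushed the ball over with closed fingers until the force rose to about 6 N at the end of its swing. Measured from the pictures, the ball sits within about 2 mm of its fully-over position.

**Unsure check:** The pictures could not show whether the carriage had rebounded off the rubber when I released it, because the 0.5–1.8 mm of spring-back was close to the 1.7 mm it had been compressed. I pushed the post again from behind. The force rose to about 7 N, above the 3–4 N of drag, so it was pressing on the stop with about 3 N. I then backed off slowly.

**Last look:** At 31.5 s the arm was clear of everything and the carriage and lever were where I left them. The pot, brush, jar, bowl and bottle looked undisturbed; the bin and cell strip were not in that close-up view, and the arm never went near them. The force still on the stop after the final back-off is inferred from the drag, not measured.

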